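# Close the heavy lid of the strong case

## Task

Close up the small blue strong case: take its heavy open lid by the steel bar handle and lower it under control, never letting it drop or slam. Then press it down past the stiff black frame until it bears on the orange rim seal, and keep a firm push of about 18 N on the bar for a second without crushing the seal (30 N is too much). Let go with the lid seated, and leave the things standing round the case alone.

Things in the scene. Friction and masses are not known exactly. Their poses are not given: they have to be found in the camera images.
- strong_case: blue steel case, 120 (its x) x 120 (its y) x 70 mm high, fixed to the bench. Origin: centre of its underside; x points from its front to its hinged back (about the robot's left: front with the bar handle to the right), z up. The lid's hinge line runs along y at x = +66, z = +74 mm. A padlock lies in it and stays there.
- case_hinge (a point): middle of the lid's hinge line, at the back upper edge of the case; axes as strong_case. At lid angle a the middle of the bar handle lies from here, in the case's axes, at x = -0.175 cos a + 0.008 sin a, y = 0, z = 0.175 sin a + 0.008 cos a (m).
- lid (a joint): opening of the blue steel lid (124 x 124 x 16 mm, 0.85 to 1.25 kg), rad: pi/2 = upright, 0 = level; home (on rim_seal) is 0 to 0.055. Starts at 1.3 to 1.52, held by hinge friction (0.3 N m); somewhere from 1.25 to 0.95 its weight wins, and from there it falls shut hard unless held. It comes to rest on the hold_frame, its bar still 5 to 24 mm too high; its weight takes it no further.
- lid_bar (a point): middle of the steel bar handle on the lid's free edge: round, 12 mm thick, parallel to the hinge line, 72 mm free between its two arms, 39 mm clear of the lid's edge; 175 mm from the hinge line. It turns with the lid; with the lid home it lies level in front of the case, 82 to 92 mm above the bench.
- hold_frame (a joint): angle of the black frame in the mouth of the case, about the same hinge line, rad: 0 = level; starts at 0.09 to 0.13, its front rail standing proud. Dry friction (2 N m) keeps it where it is pushed; the lid, resting on it at nearly the same angle, drives it down. Pushing down on the bar takes about 8 to 10 N until the lid meets the hard rim seal, where the force climbs steeply.
- dropper_bottle: brown dropper bottle, 33 mm wide, 102 mm tall, standing loose beyond the case; origin at the centre of its underside. Bystander.
- tape_measure: yellow pocket tape measure, 32 x 75 x 67 mm, standing loose beyond the case; origin at the centre of its underside. Bystander.
- lock_cylinder: brass lock cylinder, 43 x 28 x 47 mm, standing loose to the right of the case; origin at the centre of its underside. Bystander.
- rim_seal: orange edge trim clipped over the front wall of the case, 9 x 108 mm: the hard seat on which the lid closes, fixed. Origin on the middle of the front wall, 57 mm before the case's centre and 58 mm above the bench. Its top lies 74 to 80 mm above the bench: the height differs each time and is not in the measured poses, so feel for it. 18 N on the bar gives about 32 N on it.

How it is judged:
By the outcome, as a careful person would: the job done as asked, in the order asked, and still so for the second after the job is handed in, with the robot touching nothing.
It also fails if it takes over 54 s, if anything falls off the work surface, if the arm or the gripper's body presses on something with over 40 N, if the wrist force passes 120 N, or if a joint passes its speed limit or range.

## Robot

A 6-joint arm with a two-finger parallel gripper is mounted at the origin on a cart in front of the work surface, level with it; the furniture and walls round the work are solid. World frame = base frame: x ahead of the robot, y to its left, z up, the work surface at z = 0. Lengths are in m, angles in rad, forces in N, time in s.
With the tool pointing down it reaches from about 0.4 to 0.825 m from the base axis. Payload 7 kg.
Tool frame: the origin (TCP) lies midway between the tips of the shut fingers; the grasp point (between the pads) lies 19 mm behind it; z points along the fingers, y is the direction in which the jaws open and shut (so a half turn about z gives the same grasp; the last joint's range is limited). The gripper opens to 85 mm and grips with 20 to 120 N. Pads are 22 mm wide; open, the fingers measure 114 mm over their backs; the gripper's body (76 mm by 85 mm) begins 54 mm behind the grasp point. The pads swing forward as they close: fully open they stand 13 mm farther back than shut.
Start: joints at [1.42, 0.359, 0.012, 0, -1.224, -0.288], TCP at [0.287, 0.611, 0.231] pointing down, gripper open.
Joint ranges: [-3.07, 3.07], [-1.43, 2.12], [-1.02, 1.25], [-3.03, 1.67], [-3.05, -0], [-3.03, 3.03]. Speed limits (rad/s): [2.39, 2.39, 3.01, 3.14, 3.14, 3.14].

## Interface

Orientations are given as a 3x3 rotation matrix whose columns are the frame's x, y, z axes.
In Python, from station import ctrl, read_camera gives the robot as it stands. The module is installed in compiled form; this text tells all that it offers.
- The arm moves only by the tool apply_moves, never from a script. Its argument "series" is a list of rows, each an object with "rotation": the turn, a rotation vector about the tool's x, y, z in rad, a list of three; "linear": the shift along the tool's x, y, z in m, a list of three; "jaw": the gripper command: -1 is fully open, 1 is shut, values between are in proportion. In form: [{"rotation": [ax, ay, az], "linear": [dx, dy, dz], "jaw": jaw}, ...]. A call has 1 to 10 rows; each row shifts and turns the pose as measured when the row begins, along the tool's axes as they then stand; what a row does not reach is not made up. A row lasts 1/8 s, in which the tool goes at most 62.5 mm and 10.7 degrees, less where a joint would pass 70% of its speed; a pose out of reach is approached as far as the arm can. A call is refused whole if a number of a shift passes 0.0625 or a number of a turn 0.188, either way. A call with a gripper value outside its range is refused whole. The fingers move at their own pace and stop on an object; "force" is the grip in N (left out, the last holds). Time passes only in rows, so rows that do not move let the fingers close. It gives the time, the measured TCP pose, the force and the opening at its end, in the units of the state.
- ctrl.observe(): the state, without advancing time (a new reading comes with each control period).
- read_camera(name): name is "side" or "top" or "wrist"; returns a dict with "frame" (480x640x3 uint8, red, green, blue), "z_map" (480x640 float32, m along the optical axis (not along the pixel's ray), 0 where there is no reading), "intrinsics" (3x3 intrinsics, pixels), "R" (3x3) and "t" (3): a world point X has camera coordinates R X + t. Camera axes: x right, y down, z forward; pixel columns grow to the right and rows downward; lengths in m; the calibration is good to about 2 mm. A picture is of the moment at which its call begins.
- ctrl.hand_in(): hands the job in, once; it reports no verdict.
The state is a dict: "clock": time; "joints": joint angles; "joint_velocities": joint speeds; "joint_efforts": joint torques, N m; "ee_pos": TCP position; "tcp_rot": TCP orientation; "wrist_force": force on the tool from outside, world axes, zero at the start; "moment": the same for the moment, N m; "finger_gap": finger opening in m.
Only numpy, scipy, OpenCV 4.12 (cv2) and the standard library are available. Lean on these libraries where they do the work, as an engineer would, in place of code of your own. Each camera call takes 0.05 s, during which the arm holds its last target.

## Working session

There is one attempt and no reset: what is moved stays moved. The work goes in short steps, Python scripts to look and compute and a tool call to move; the robot and the scene stay as the last step left them, time stands still between calls to the robot, and variables do not carry over. Pictures are saved under pics/ and viewed, and the job is handed in when it is done.

Besides the shell and the picture viewer there is one more tool, called after "Emit:" as name(argument=value, ...) on one line, values as JSON. apply_moves: Moves the arm, as the interface text tells. Its arguments: {"type":"object","properties":{"series":{"type":"array"},"force":{"type":"number"}},"required":["series"]}

```bash
mkdir -p pics; python3 - <<'E'
from station import ctrl, read_camera
import cv2,numpy as np
s=ctrl.observe()
for k,v in s.items(): print(k,np.round(v,3).tolist())
for n in ["side","top","wrist"]:
    c=read_camera(n); cv2.imwrite(f"pics/{n}0.png",c["frame"][:,:,::-1]); np.savez(f"{n}0.npz",**c)
    print(n,c["intrinsics"].round(1).tolist(),c["R"].round(3).tolist(),c["t"].round(3).tolist(), (-c["R"].T@c["t"]).round(3))
E
```

```text
clock 0.0
joints [1.42, 0.359, 0.011, -0.0, -1.224, -0.288]
joint_velocities [0.001, -0.002, 0.0, -0.001, -0.0, -0.002]
joint_efforts [0.001, -58.332, 29.342, 6.937, -0.006, -0.0]
ee_pos [0.287, 0.611, 0.23]
tcp_rot [[0.905, -0.425, -0.001], [-0.425, -0.905, -0.002], [0.0, 0.002, -1.0]]
wrist_force [-0.161, 0.409, -0.097]
moment [-0.015, 0.038, 0.072]
finger_gap 0.085
side [[470.1, 0.0, 326.8], [0.0, 470.1, 234.8], [0.0, 0.0, 1.0]] [[0.901, -0.433, -0.013], [-0.355, -0.72, -0.597], [0.249, 0.542, -0.802]] [-0.319, 0.431, 0.636] [ 0.282 -0.172  0.764]
top [[466.7, 0.0, 320.2], [0.0, 466.7, 235.1], [0.0, 0.0, 1.0]] [[0.026, -1.0, -0.002], [-0.975, -0.025, -0.221], [0.22, 0.007, -0.975]] [0.267, 0.511, 0.806] [0.313 0.273 0.9  ]
wrist [[407.8, 0.0, 310.0], [0.0, 407.8, 234.5], [0.0, 0.0, 1.0]] [[-0.426, -0.905, 0.002], [-0.864, 0.408, 0.295], [-0.267, 0.124, -0.956]] [0.674, -0.038, 0.38] [0.356 0.579 0.373]
```

View pics/side0.png

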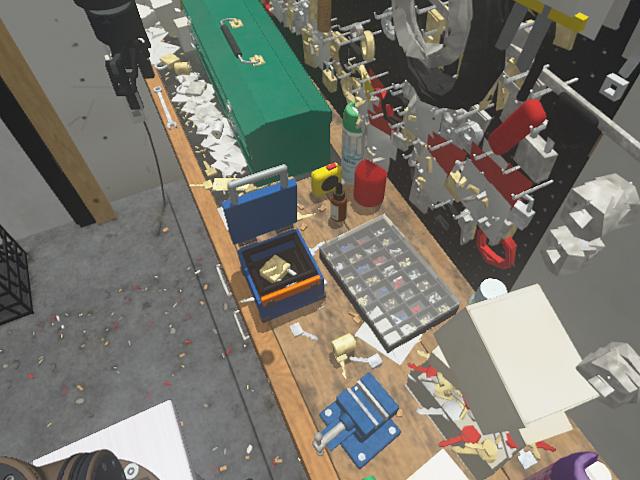

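View pics/top0.png

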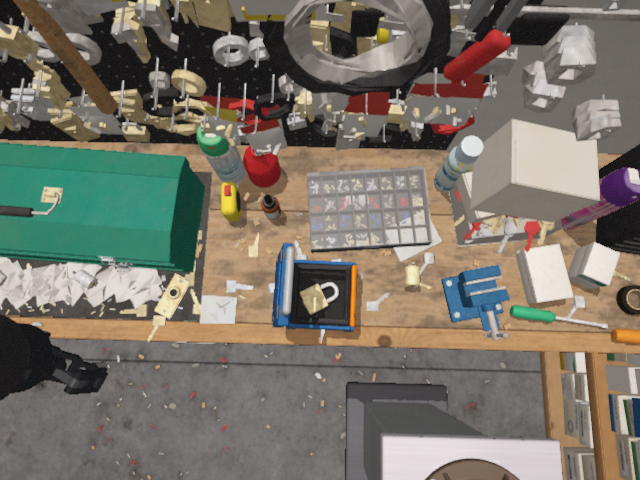

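View pics/wrist0.png

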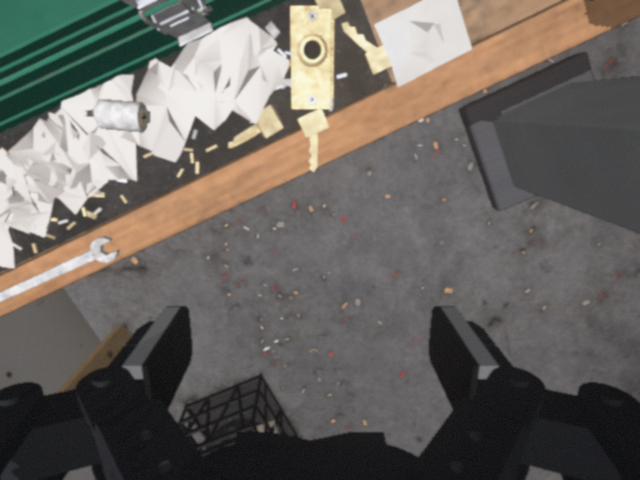

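The side view shows the case at about (280,270), its lid upright with the bar at (257,180), and the orange rim at (285,288). In the top view the bar is at (288,282) and the rim at (354,295). The bottle and the tape stand beyond the case, and the lock cylinder is to its right at (412,278).

```bash
cat > h.py <<'E'
import numpy as np,cv2
def pts(c,m):
    v,u=np.nonzero(m&(c["z_map"]>0)); z=c["z_map"][v,u]; K=c["intrinsics"]
    p=np.c_[(u-K[0,2])/K[0,0]*z,(v-K[1,2])/K[1,1]*z,z]
    return (p-c["t"])@c["R"]   # R^T (p-t)
def hsv(c): return cv2.cvtColor(c["frame"],cv2.COLOR_RGB2HSV)
def box(m,u0,v0,u1,v1):
    o=np.zeros_like(m); o[v0:v1,u0:u1]=m[v0:v1,u0:u1]; return o
E
python3 - <<'E'
from h import *
W={"top":dict(orange=(330,250,370,340),bar=(275,235,305,330),bottle=(255,185,285,225),tape=(215,175,245,225),lock=(400,260,425,295)),
   "side":dict(orange=(250,270,330,310),bar=(220,160,295,205),bottle=(325,175,350,230),tape=(308,160,345,200),lock=(325,330,360,365),lid=(222,180,300,245))}
for n in W:
    c=dict(np.load(n+"0.npz")); h=hsv(c); H,S,V=[h[...,i].astype(int) for i in range(3)]
    M=dict(orange=(H>5)&(H<18)&(S>180)&(V>150),bar=(S<60)&(V>100),bottle=(V<110)&(S>80)&((H<15)|(H>170)),tape=(H>22)&(H<33)&(S>150),lock=(H>15)&(H<30)&(S>50)&(V>120),lid=(H>100)&(H<125)&(S>120))
    for k,b in W[n].items():
        p=pts(c,box(M[k],*b)); 
        if len(p)<5: print(n,k,len(p));continue
        q=np.percentile(p,[2,50,98],axis=0)
        print(n,k,len(p),q.round(3).tolist())
        if k in("orange",):
            d=p[p[:,2]>np.percentile(p[:,2],60)] 
            vx,vy,x0,y0=cv2.fitLine(d[:,:2].astype(np.float32),cv2.DIST_HUBER,0,.01,.01).ravel(); print("  line",vx,vy,x0,y0,np.degrees(np.arctan2(vy,vx)))
            r=cv2.minAreaRect(d[:,:2].astype(np.float32)); print("  rect",r)
        if k=="lid":
            z=p-np.median(p,0); m=np.abs(z).max(1)<.08; z=z[m]; z=z-z.mean(0); print("  normal",np.linalg.svd(z,full_matrices=False)[2][2], np.linalg.svd(z,full_matrices=False)[1])
        if k=="bar":
            d=p[p[:,2]>np.percentile(p[:,2],98)-.02]; d=d[d[:,2]<.4]
            vx,vy,x0,y0=cv2.fitLine(d[:,:2].astype(np.float32),cv2.DIST_HUBER,0,.01,.01).ravel(); print("  line",vx,vy,x0,y0,np.degrees(np.arctan2(vy,vx)),np.percentile(d,[1,50,99],axis=0).round(3).tolist())
E
```

```text
top orange 311 [[0.343, 0.215, 0.065], [0.393, 0.22, 0.078], [0.442, 0.224, 0.08]]
  line 0.99981827 -0.019064533 0.3958428 0.2186436 -1.0923834
  rect ((0.3927209973335266, 0.2190050333738327), (0.007589269895106554, 0.10312570631504059), 88.81494903564453)
top bar 744 [[0.35, 0.314, -0.0], [0.407, 0.322, 0.252], [0.499, 0.352, 0.256]]
  line 0.99963033 -0.027188571 0.3941371 0.32115826 -1.5579823 [[0.349, 0.315, 0.243], [0.394, 0.321, 0.253], [0.44, 0.327, 0.256]]
top bottle 203 [[0.538, 0.353, -0.002], [0.553, 0.369, 0.019], [0.613, 0.409, 0.076]]
top tape 514 [[0.538, 0.439, 0.018], [0.559, 0.451, 0.059], [0.601, 0.469, 0.064]]
top lock 375 [[0.407, 0.079, -0.002], [0.434, 0.107, 0.037], [0.465, 0.122, 0.046]]
side orange 244 [[0.342, 0.215, 0.075], [0.39, 0.219, 0.077], [0.442, 0.224, 0.08]]
  line 0.999866 -0.016368903 0.3955087 0.21969476 -0.937911
  rect ((0.3918667733669281, 0.21866393089294434), (0.007792226038873196, 0.10426761209964752), 89.06611633300781)
side bar 941 [[0.35, 0.316, 0.002], [0.401, 0.339, 0.203], [0.44, 0.621, 0.255]]
  line 0.99975276 -0.022236735 0.39668137 0.31912205 -1.2741759 [[0.349, 0.315, 0.244], [0.394, 0.319, 0.253], [0.44, 0.326, 0.255]]
side bottle 200 [[0.546, 0.361, 0.001], [0.558, 0.363, 0.041], [0.571, 0.381, 0.063]]
side tape 470 [[0.539, 0.44, 0.008], [0.556, 0.446, 0.055], [0.6, 0.463, 0.064]]
side lock 868 [[0.404, 0.083, -0.002], [0.432, 0.107, 0.002], [0.469, 0.151, 0.044]]
side lid 608 [[0.336, 0.321, 0.069], [0.401, 0.329, 0.203], [0.456, 0.341, 0.206]]
  normal [0.03375261 0.99835787 0.04628516] [0.79357316 0.22373577 0.09214587]
```

Emit:
apply_moves(series=[{"rotation":[0,0,-0.07],"linear":[0,0,-0.015],"jaw":-1},{"rotation":[0,0,-0.12],"linear":[0,0,-0.025],"jaw":-1},{"rotation":[0,0,-0.12],"linear":[0,0,-0.03],"jaw":-1},{"rotation":[0,0,-0.1],"linear":[0,0,-0.02],"jaw":-1},{"rotation":[0,0,0],"linear":[0.015,0.03,0],"jaw":-1},{"rotation":[0,0,0],"linear":[0.02,0.045,0],"jaw":-1},{"rotation":[0,0,0],"linear":[0.02,0.05,0],"jaw":-1},{"rotation":[0,0,0],"linear":[0.02,0.05,0],"jaw":-1},{"rotation":[0,0,0],"linear":[0.015,0.03,0],"jaw":-1}], force=60)

```text
clock: 1.27
ee_pos: [0.3738, 0.3993, 0.3196]
tcp_rot: [[1.0, -0.012, -0.003], [-0.012, -1.0, -0.009], [-0.003, 0.009, -1.0]]
wrist_force: [0.5, 0.4, 0.9]
finger_gap: 0.0853
```

Emit:
apply_moves(series=[{"rotation":[0,0,0],"linear":[0.008,0.03,0],"jaw":-1},{"rotation":[0,0,0],"linear":[0.008,0.03,0],"jaw":-1},{"rotation":[0,0,0],"linear":[0.004,0.017,0],"jaw":-1},{"rotation":[0,0,0],"linear":[0,0,0],"jaw":-1}])

```text
clock: 1.78
ee_pos: [0.3937, 0.3171, 0.3203]
tcp_rot: [[1.0, -0.015, -0.003], [-0.015, -1.0, -0.009], [-0.003, 0.009, -1.0]]
wrist_force: [-1.0, -0.2, 0.2]
finger_gap: 0.0856
```

```bash
cat > look.py <<'E'
import sys
from station import ctrl, read_camera
import cv2,numpy as np
t=sys.argv[1]
for n in sys.argv[2:]:
    c=read_camera(n); cv2.imwrite(f"pics/{n}{t}.png",c["frame"][:,:,::-1]); np.savez(f"{n}{t}.npz",**c)
s=ctrl.observe()
for k in("clock","joints","ee_pos","wrist_force","finger_gap"): print(k,np.round(s[k],4).tolist())
E
python3 look.py 1 side wrist top
```

```text
clock 1.925
joints [1.07, 0.0345, -0.1985, 0.0014, -1.3476, 0.4873]
ee_pos [0.3935, 0.3184, 0.32]
wrist_force [-0.0256, 0.2323, -0.1483]
finger_gap 0.0853
```

View pics/side1.png

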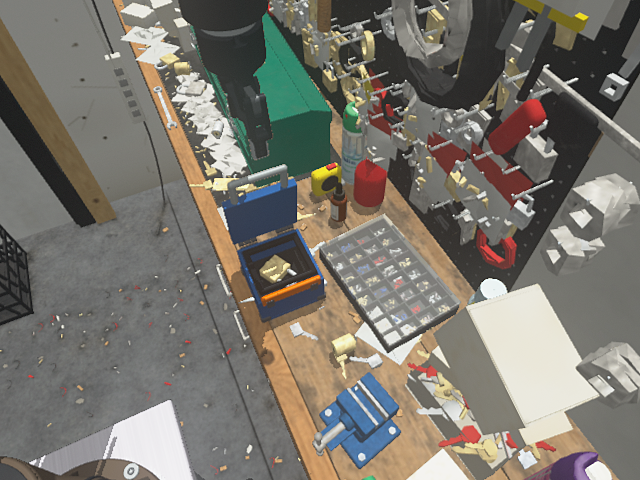

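View pics/wrist1.png

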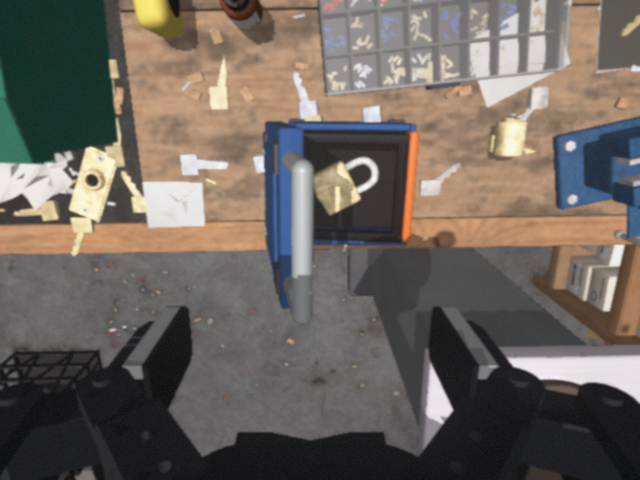

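The wrist view shows the bar running from (300,165) to (302,315), centred between the fingers. Next I descend with the fingers either side of it.

Emit:
apply_moves(series=[{"rotation":[0,0,0],"linear":[0,-0.001,0.02],"jaw":-1},{"rotation":[0,0,0],"linear":[0,-0.001,0.025],"jaw":-1},{"rotation":[0,0,0],"linear":[0,0,0.025],"jaw":-1},{"rotation":[0,0,0],"linear":[0,0,0.017],"jaw":-1},{"rotation":[0,0,0],"linear":[0,0,0.004],"jaw":-1},{"rotation":[0,0,0],"linear":[0,0,0],"jaw":-1}])

```text
clock: 2.68
ee_pos: [0.3924, 0.3251, 0.2256]
tcp_rot: [[1.0, -0.008, -0.004], [-0.008, -1.0, -0.01], [-0.004, 0.01, -1.0]]
wrist_force: [-0.3, 0.5, 1.3]
finger_gap: 0.0855
```

```bash
python3 look.py 2 wrist side
```

```text
clock 2.775
joints [1.0786, 0.0944, -0.3485, 0.0017, -1.1376, 0.4833]
ee_pos [0.3926, 0.3252, 0.2261]
wrist_force [0.123, -0.6003, -0.2833]
finger_gap 0.0854
```

View pics/wrist2.png

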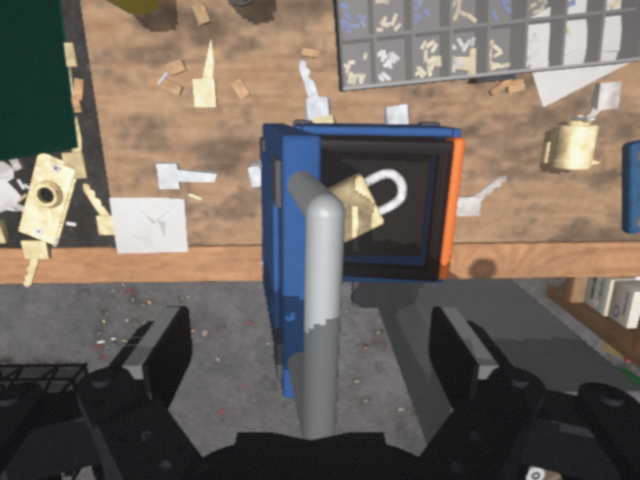

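View pics/side2.png

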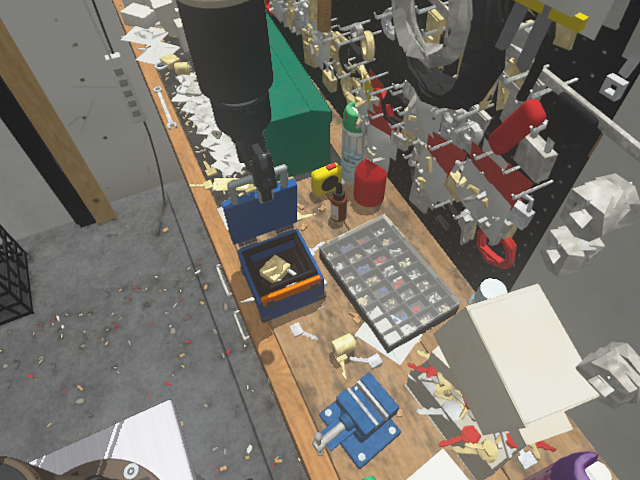

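The bar lies between the fingers, about 4 mm off centre, at u≈322 against 310. I'll correct that and close.

Emit:
apply_moves(series=[{"rotation":[0,0,0],"linear":[0,0.004,0],"jaw":-1},{"rotation":[0,0,0],"linear":[0,0,0],"jaw":0.2},{"rotation":[0,0,0],"linear":[0,0,0],"jaw":0.6},{"rotation":[0,0,0],"linear":[0,0,0],"jaw":1},{"rotation":[0,0,0],"linear":[0,0,0],"jaw":1},{"rotation":[0,0,0],"linear":[0,0,0],"jaw":1},{"rotation":[0,0,0],"linear":[0,0,0],"jaw":1},{"rotation":[0,0,0],"linear":[0,0,0],"jaw":1}], force=60)

```text
clock: 3.78
ee_pos: [0.3931, 0.3214, 0.2281]
tcp_rot: [[1.0, -0.009, -0.001], [-0.009, -1.0, -0.007], [-0.001, 0.007, -1.0]]
wrist_force: [-1.0, 0.0, 0.8]
finger_gap: 0.0096
```

```bash
python3 look.py 3 wrist
```

```text
clock 3.825
joints [1.0742, 0.0874, -0.3517, 0.002, -1.1381, 0.4872]
ee_pos [0.3931, 0.3214, 0.228]
wrist_force [-1.2236, -0.7399, 1.56]
finger_gap 0.0101
```

View pics/wrist3.png

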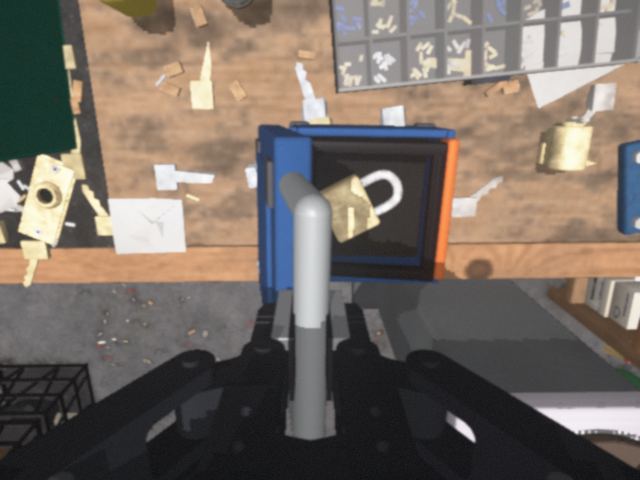

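```bash
cat > plan.py <<'E'
import sys,numpy as np
from station import ctrl
off=float(sys.argv[1]); da=float(sys.argv[2]); n=int(sys.argv[3])
s=ctrl.observe(); p=s["ee_pos"]; R=np.array(s["tcp_rot"])
H=np.array([.342,.074])
y=p[1]-H[0]; z=p[2]+off-H[1]
r=np.hypot(y,z); a=np.arctan2(z,-y)-np.arctan2(.008,.175)
print("a",a.round(4),"r",r.round(4),"want",np.hypot(.175,.008).round(4),"F",np.round(s["wrist_force"],1),"gap",s["finger_gap"])
P=lambda a:np.array([0,H[0]-.175*np.cos(a)+.008*np.sin(a),H[1]+.175*np.sin(a)+.008*np.cos(a)-off])
q=np.array([0,p[1],p[2]])
for i in range(1,n+1):
    t=P(a-da*i); d=t-q; q=t; d[0]=-.018*-d[1]*0+ .018*d[1]
    print(i,round(a-da*i,3),(R.T@d*1e3).round(1))
E
python3 plan.py 0.020 0.045 10
```

```text
a 1.4073 r 0.1753 want 0.1752 F [-1.2 -0.7  1.6] gap 0.010143660180474346
1 1.362 [-0.1  7.8  1.2]
2 1.317 [-0.1  7.7  1.5]
3 1.272 [-0.1  7.7  1.8]
4 1.227 [-0.1  7.6  2.2]
5 1.182 [-0.1  7.5  2.5]
6 1.137 [-0.1  7.3  2.9]
7 1.092 [-0.1  7.2  3.2]
8 1.047 [-0.1  7.1  3.5]
9 1.002 [-0.1  6.9  3.8]
10 0.957 [-0.1  6.7  4.1]
```

Emit:
apply_moves(series=[{"rotation":[0,0,0],"linear":[0,0.005,0.001],"jaw":1},{"rotation":[0,0,0],"linear":[0,0.0077,0.0014],"jaw":1},{"rotation":[0,0,0],"linear":[0,0.0077,0.0017],"jaw":1},{"rotation":[0,0,0],"linear":[0,0.0076,0.002],"jaw":1},{"rotation":[0,0,0],"linear":[0,0.006,0.002],"jaw":1}])

```text
clock: 4.45
ee_pos: [0.3924, 0.2882, 0.2213]
tcp_rot: [[1.0, -0.008, -0.0], [-0.008, -1.0, 0.0], [-0.0, -0.0, -1.0]]
wrist_force: [-7.9, -1.5, 13.5]
finger_gap: 0.0102
```

```bash
python3 plan.py 0.020 0.045 10
```

```text
a 1.2142 r 0.1757 want 0.1752 F [-7.9 -1.5 13.5] gap 0.010233421761462925
1 1.169 [-0.1  7.3  3.1]
2 1.124 [-0.1  7.3  2.9]
3 1.079 [-0.1  7.2  3.2]
4 1.034 [-0.1  7.   3.6]
5 0.989 [-0.1  6.9  3.9]
6 0.944 [-0.1  6.7  4.2]
7 0.899 [-0.1  6.5  4.5]
8 0.854 [-0.1  6.3  4.8]
9 0.809 [-0.1  6.1  5. ]
10 0.764 [-0.1  5.8  5.3]
```

Emit:
apply_moves(series=[{"rotation":[0,0,0],"linear":[-0.0003,0.0065,0.0015],"jaw":1},{"rotation":[0,0,0],"linear":[-0.0003,0.0073,0.0025],"jaw":1},{"rotation":[0,0,0],"linear":[-0.0002,0.0072,0.003],"jaw":1},{"rotation":[0,0,0],"linear":[-0.0001,0.006,0.0032],"jaw":1}])

```text
clock: 4.95
ee_pos: [0.3917, 0.2591, 0.2099]
tcp_rot: [[1.0, -0.008, 0.0], [-0.008, -1.0, 0.0], [0.0, -0.0, -1.0]]
wrist_force: [-1.4, 0.6, 4.4]
finger_gap: 0.0101
```

```bash
python3 plan.py 0.020 0.045 10
```

```text
a 1.0366 r 0.1766 want 0.1752 F [-1.4  0.6  4.4] gap 0.010050248093223614
1 0.992 [-0.1  6.2  5.1]
2 0.947 [-0.1  6.7  4.2]
3 0.902 [-0.1  6.5  4.5]
4 0.857 [-0.1  6.3  4.7]
5 0.812 [-0.1  6.1  5. ]
6 0.767 [-0.1  5.8  5.3]
7 0.722 [-0.1  5.6  5.5]
8 0.677 [-0.1  5.3  5.8]
9 0.632 [-0.   5.1  6. ]
10 0.587 [-0.   4.8  6.3]
```

Emit:
apply_moves(series=[{"rotation":[0,0,0],"linear":[-0.0001,0.0068,0.0038],"jaw":1},{"rotation":[0,0,0],"linear":[-0.0001,0.0067,0.0041],"jaw":1},{"rotation":[0,0,0],"linear":[-0.0001,0.0065,0.0044],"jaw":1},{"rotation":[0,0,0],"linear":[-0.0001,0.0063,0.0047],"jaw":1},{"rotation":[0,0,0],"linear":[-0.0001,0.006,0.005],"jaw":1}])

```text
clock: 5.58
ee_pos: [0.3908, 0.224, 0.1862]
tcp_rot: [[1.0, -0.009, -0.0], [-0.009, -1.0, -0.001], [-0.0, 0.001, -1.0]]
wrist_force: [-0.2, 0.6, -0.8]
finger_gap: 0.0099
```

```bash
python3 look.py 4 side; python3 plan.py 0.020 0.045 10
```

```text
clock 5.625
joints [0.9599, 0.0193, -0.5287, 0.0005, -1.0239, 0.6019]
ee_pos [0.3907, 0.2233, 0.1856]
wrist_force [3.3718, -1.2594, -6.469]
finger_gap 0.0098
a 0.791 r 0.1772 want 0.1752 F [ 3.4 -1.3 -6.5] gap 0.009782135131265487
1 0.746 [-0.   4.4  6.9]
2 0.701 [-0.   5.5  5.7]
3 0.656 [-0.   5.2  5.9]
4 0.611 [-0.   4.9  6.1]
5 0.566 [-0.   4.7  6.4]
6 0.521 [-0.   4.4  6.6]
7 0.476 [-0.   4.1  6.7]
8 0.431 [-0.   3.8  6.9]
9 0.386 [-0.   3.5  7.1]
10 0.341 [-0.   3.1  7.2]
```

View pics/side4.png

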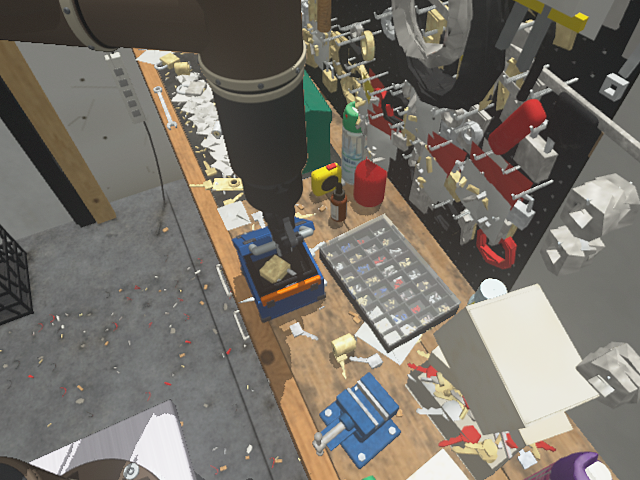

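The lid is partway down and still held by the bar near (280,240). I keep lowering along the tangent.

Emit:
apply_moves(series=[{"rotation":[0,0,0],"linear":[0,0.0054,0.0055],"jaw":1},{"rotation":[0,0,0],"linear":[0,0.0053,0.0057],"jaw":1},{"rotation":[0,0,0],"linear":[0,0.0051,0.0059],"jaw":1},{"rotation":[0,0,0],"linear":[0,0.0049,0.0061],"jaw":1},{"rotation":[0,0,0],"linear":[0,0.0046,0.0063],"jaw":1}])

```text
clock: 6.25
ee_pos: [0.3902, 0.1965, 0.1539]
tcp_rot: [[1.0, -0.009, -0.001], [-0.009, -1.0, -0.001], [-0.001, 0.001, -1.0]]
wrist_force: [-2.7, -3.7, 5.2]
finger_gap: 0.01
```

```bash
python3 plan.py 0.020 0.04 10
```

```text
a 0.5561 r 0.1765 want 0.1752 F [-2.7 -3.7  5.2] gap 0.00995688809215218
1 0.516 [-0.   2.7  6.6]
2 0.476 [-0.   3.6  6. ]
3 0.436 [-0.   3.4  6.1]
4 0.396 [-0.   3.1  6.3]
5 0.356 [-0.   2.9  6.4]
6 0.316 [-0.   2.6  6.5]
7 0.276 [-0.   2.3  6.6]
8 0.236 [-0.   2.1  6.7]
9 0.196 [-0.   1.8  6.8]
10 0.156 [-0.   1.5  6.8]
```

Emit:
apply_moves(series=[{"rotation":[0,0,0],"linear":[0,0.0037,0.0055],"jaw":1},{"rotation":[0,0,0],"linear":[0,0.0036,0.0056],"jaw":1},{"rotation":[0,0,0],"linear":[0,0.0033,0.0056],"jaw":1},{"rotation":[0,0,0],"linear":[0,0.003,0.0056],"jaw":1},{"rotation":[0,0,0],"linear":[0,0.0026,0.0054],"jaw":1},{"rotation":[0,0,0],"linear":[0,0.002,0.005],"jaw":1}])

```text
clock: 7.0
ee_pos: [0.3898, 0.1781, 0.1186]
tcp_rot: [[1.0, -0.009, -0.001], [-0.009, -1.0, 0.001], [-0.001, -0.001, -1.0]]
wrist_force: [-1.7, 4.8, -0.1]
finger_gap: 0.0101
```

```bash
python3 look.py 5 side wrist;python3 plan.py 0.020 0.02 10
```

```text
clock 7.1
joints [0.8911, 0.061, -0.6639, -0.0019, -0.8461, 0.6718]
ee_pos [0.3897, 0.178, 0.1183]
wrist_force [0.1202, 3.4889, -5.7872]
finger_gap 0.0096
a 0.328 r 0.1762 want 0.1752 F [ 0.1  3.5 -5.8] gap 0.009555298808335045
1 0.308 [0.  0.3 3.6]
2 0.288 [-0.   1.2  3.3]
3 0.268 [-0.   1.1  3.3]
4 0.248 [-0.   1.1  3.3]
5 0.228 [-0.   1.   3.4]
6 0.208 [-0.   0.9  3.4]
7 0.188 [-0.   0.8  3.4]
8 0.168 [-0.   0.8  3.4]
9 0.148 [-0.   0.7  3.4]
10 0.128 [-0.   0.6  3.4]
```

View pics/wrist5.png

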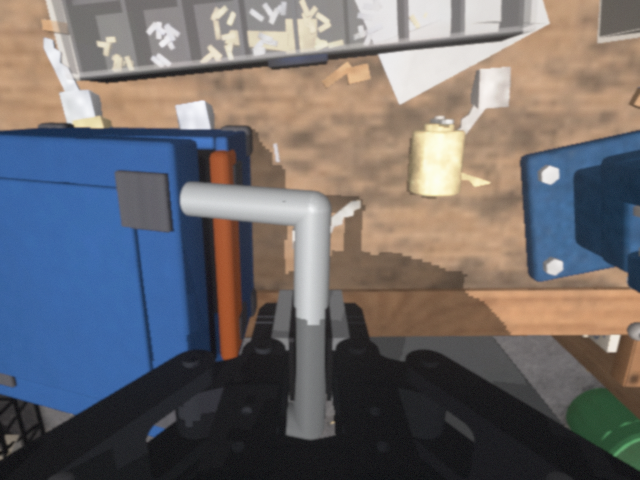

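View pics/side5.png

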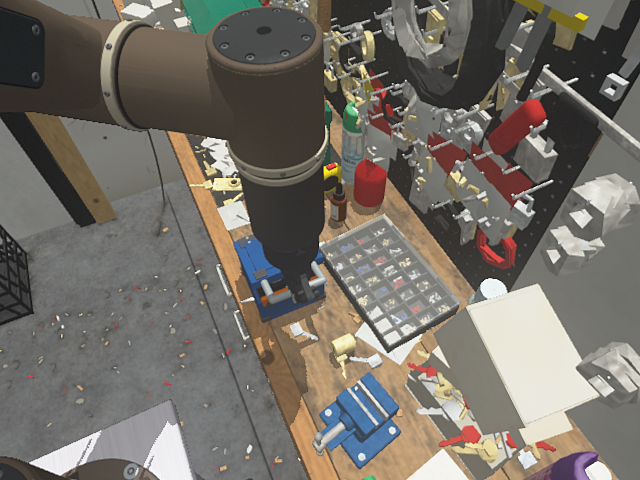

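The bar is still held, at (312,300) in the wrist view, with the lid nearly level and the static load about 6 N. I continue more slowly.

Emit:
apply_moves(series=[{"rotation":[0,0,0],"linear":[0,0.0011,0.003],"jaw":1},{"rotation":[0,0,0],"linear":[0,0.0011,0.0034],"jaw":1},{"rotation":[0,0,0],"linear":[0,0.001,0.0034],"jaw":1},{"rotation":[0,0,0],"linear":[0,0.001,0.0034],"jaw":1},{"rotation":[0,0,0],"linear":[0,0.0009,0.0034],"jaw":1}])

```text
clock: 7.72
ee_pos: [0.3896, 0.1727, 0.1012]
tcp_rot: [[1.0, -0.009, -0.001], [-0.009, -1.0, 0.001], [-0.001, -0.001, -1.0]]
wrist_force: [-2.6, 3.1, -0.6]
finger_gap: 0.0097
```

```bash
python3 plan.py 0.020 0.01 10
```

```text
a 0.226 r 0.1758 want 0.1752 F [-2.6  3.1 -0.6] gap 0.009703821914152479
1 0.216 [ 0.  -0.1  1.8]
2 0.206 [-0.   0.4  1.7]
3 0.196 [-0.   0.4  1.7]
4 0.186 [-0.   0.4  1.7]
5 0.176 [-0.   0.4  1.7]
6 0.166 [-0.   0.4  1.7]
7 0.156 [-0.   0.4  1.7]
8 0.146 [-0.   0.3  1.7]
9 0.136 [-0.   0.3  1.7]
10 0.126 [-0.   0.3  1.7]
```

Emit:
apply_moves(series=[{"rotation":[0,0,0],"linear":[0,0.0004,0.0017],"jaw":1},{"rotation":[0,0,0],"linear":[0,0.0004,0.0017],"jaw":1},{"rotation":[0,0,0],"linear":[0,0.0004,0.0017],"jaw":1},{"rotation":[0,0,0],"linear":[0,0.0004,0.0017],"jaw":1},{"rotation":[0,0,0],"linear":[0,0,0],"jaw":1}])

```text
clock: 8.35
ee_pos: [0.3896, 0.1708, 0.0935]
tcp_rot: [[1.0, -0.009, -0.001], [-0.009, -1.0, 0.0], [-0.001, -0.0, -1.0]]
wrist_force: [-0.5, 3.6, -4.1]
finger_gap: 0.0097
```

```bash
python3 plan.py 0.020 0.01 1
```

```text
a 0.1813 r 0.1757 want 0.1752 F [-0.5  3.6 -4.1] gap 0.00970004120160326
1 0.171 [ 0.  -0.1  1.8]
```

Emit:
apply_moves(series=[{"rotation":[0,0,0],"linear":[0,0.0003,0.0015],"jaw":1},{"rotation":[0,0,0],"linear":[0,0.0002,0.0015],"jaw":1},{"rotation":[0,0,0],"linear":[0,0.0002,0.0015],"jaw":1},{"rotation":[0,0,0],"linear":[0,0,0],"jaw":1}])

```text
clock: 8.85
ee_pos: [0.3896, 0.17, 0.0889]
tcp_rot: [[1.0, -0.009, -0.001], [-0.009, -1.0, 0.0], [-0.001, -0.0, -1.0]]
wrist_force: [-1.7, 3.9, -3.4]
finger_gap: 0.0099
```

Emit:
apply_moves(series=[{"rotation":[0,0,0],"linear":[0,0.0002,0.0012],"jaw":1},{"rotation":[0,0,0],"linear":[0,0.0001,0.0012],"jaw":1},{"rotation":[0,0,0],"linear":[0,0,0],"jaw":1}])

```text
clock: 9.22
ee_pos: [0.3896, 0.1697, 0.0872]
tcp_rot: [[1.0, -0.009, -0.001], [-0.009, -1.0, 0.0], [-0.001, -0.0, -1.0]]
wrist_force: [-3.1, 3.2, -2.5]
finger_gap: 0.0094
```

Emit:
apply_moves(series=[{"rotation":[0,0,0],"linear":[0,0.0001,0.0012],"jaw":1},{"rotation":[0,0,0],"linear":[0,0.0001,0.0012],"jaw":1},{"rotation":[0,0,0],"linear":[0,0,0],"jaw":1}])

```text
clock: 9.6
ee_pos: [0.3896, 0.1696, 0.0859]
tcp_rot: [[1.0, -0.008, -0.001], [-0.008, -1.0, 0.001], [-0.001, -0.001, -1.0]]
wrist_force: [-3.3, 2.6, -1.3]
finger_gap: 0.0094
```

Emit:
apply_moves(series=[{"rotation":[0,0,0],"linear":[0,0.0001,0.0012],"jaw":1},{"rotation":[0,0,0],"linear":[0,0.0001,0.0012],"jaw":1},{"rotation":[0,0,0],"linear":[0,0,0],"jaw":1}])

```text
clock: 9.98
ee_pos: [0.3897, 0.1692, 0.0843]
tcp_rot: [[1.0, -0.008, -0.0], [-0.008, -1.0, 0.0], [-0.0, -0.0, -1.0]]
wrist_force: [-3.5, 4.3, 0.8]
finger_gap: 0.0098
```

```bash
python3 look.py 6 side wrist top
```

```text
clock 10.125
joints [0.8777, 0.1056, -0.7156, -0.0007, -0.7495, 0.6858]
ee_pos [0.3897, 0.1693, 0.0843]
wrist_force [-3.4754, 3.1769, 2.5538]
finger_gap 0.0098
```

View pics/wrist6.png

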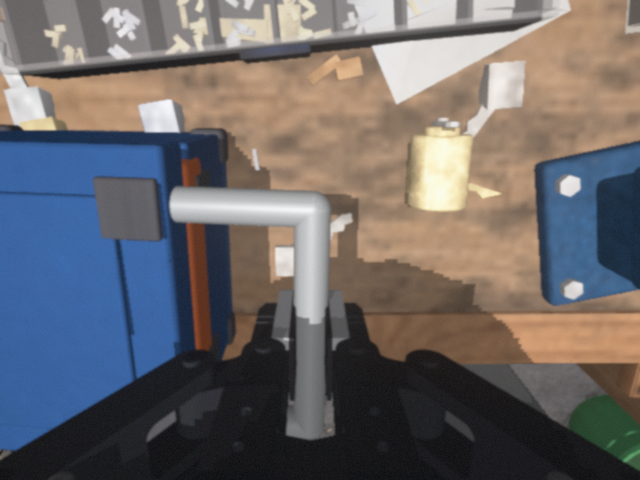

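View pics/side6.png

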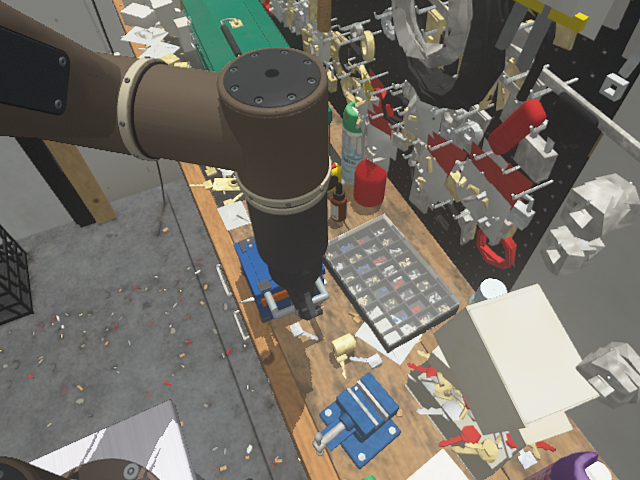

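The lid now rests on the frame: the force has changed sign at TCP z≈0.084. I push on with a stronger grip and watch the force.

Emit:
apply_moves(series=[{"rotation":[0,0,0],"linear":[0,0,0.0012],"jaw":1},{"rotation":[0,0,0],"linear":[0,0,0.0015],"jaw":1},{"rotation":[0,0,0],"linear":[0,0,0.0015],"jaw":1}], force=80)

```text
clock: 10.5
ee_pos: [0.3897, 0.1689, 0.0809]
tcp_rot: [[1.0, -0.007, -0.0], [-0.007, -1.0, -0.001], [-0.0, 0.001, -1.0]]
wrist_force: [-6.2, 2.5, 8.9]
finger_gap: 0.0094
```

Emit:
apply_moves(series=[{"rotation":[0,0,0],"linear":[0,0,0.0015],"jaw":1},{"rotation":[0,0,0],"linear":[0,0,0.0015],"jaw":1}])

```text
clock: 10.75
ee_pos: [0.3897, 0.1686, 0.0786]
tcp_rot: [[1.0, -0.007, -0.0], [-0.007, -1.0, -0.002], [-0.0, 0.002, -1.0]]
wrist_force: [-5.8, 2.0, 8.2]
finger_gap: 0.009
```

Emit:
apply_moves(series=[{"rotation":[0,0,0],"linear":[-0.0003,0,0.0015],"jaw":1},{"rotation":[0,0,0],"linear":[-0.0002,0,0.0015],"jaw":1},{"rotation":[0,0,0],"linear":[0,0,0.0015],"jaw":1}])

```text
clock: 11.12
ee_pos: [0.3897, 0.1683, 0.0753]
tcp_rot: [[1.0, -0.007, 0.001], [-0.007, -1.0, -0.002], [0.001, 0.002, -1.0]]
wrist_force: [-7.1, 2.6, 9.9]
finger_gap: 0.0095
```

Emit:
apply_moves(series=[{"rotation":[0,0,0],"linear":[0,0,0.0015],"jaw":1},{"rotation":[0,0,0],"linear":[0,0,0.0015],"jaw":1}])

```text
clock: 11.38
ee_pos: [0.3897, 0.1681, 0.0731]
tcp_rot: [[1.0, -0.007, 0.001], [-0.007, -1.0, -0.003], [0.001, 0.002, -1.0]]
wrist_force: [-6.5, 1.9, 10.0]
finger_gap: 0.0089
```

Emit:
apply_moves(series=[{"rotation":[0,0,0],"linear":[-0.0008,0,0.0015],"jaw":1},{"rotation":[0,0,0],"linear":[-0.0006,0,0.0014],"jaw":1}])

```text
clock: 11.62
ee_pos: [0.3897, 0.1681, 0.0728]
tcp_rot: [[1.0, -0.005, 0.003], [-0.005, -1.0, -0.003], [0.003, 0.003, -1.0]]
wrist_force: [-8.4, -1.8, 25.5]
finger_gap: 0.0091
```

Emit:
apply_moves(series=[{"rotation":[0,0,0],"linear":[-0.0004,0,0.0014],"jaw":1}])

```text
clock: 11.75
ee_pos: [0.3898, 0.1681, 0.0728]
tcp_rot: [[1.0, -0.005, 0.004], [-0.005, -1.0, -0.003], [0.004, 0.003, -1.0]]
wrist_force: [-10.7, -0.1, 24.0]
finger_gap: 0.0091
```

Emit:
apply_moves(series=[{"rotation":[0,0,0],"linear":[-0.0003,0,0.0009],"jaw":1}])

```text
clock: 11.88
ee_pos: [0.3897, 0.1681, 0.073]
tcp_rot: [[1.0, -0.005, 0.005], [-0.005, -1.0, -0.003], [0.005, 0.003, -1.0]]
wrist_force: [-7.2, 1.5, 12.1]
finger_gap: 0.0095
```

Emit:
apply_moves(series=[{"rotation":[0,0,0],"linear":[-0.001,0,0.0009],"jaw":1}])

```text
clock: 12.0
ee_pos: [0.3897, 0.1682, 0.073]
tcp_rot: [[1.0, -0.004, 0.007], [-0.004, -1.0, -0.003], [0.007, 0.003, -1.0]]
wrist_force: [2.0, -2.8, 8.5]
finger_gap: 0.0093
```

Emit:
apply_moves(series=[{"rotation":[0,0,0],"linear":[-0.0006,0,0.0012],"jaw":1}])

```text
clock: 12.12
ee_pos: [0.3898, 0.1681, 0.0729]
tcp_rot: [[1.0, -0.004, 0.008], [-0.004, -1.0, -0.003], [0.008, 0.003, -1.0]]
wrist_force: [-7.2, -0.3, 19.5]
finger_gap: 0.0088
```

Emit:
apply_moves(series=[{"rotation":[0,0,0],"linear":[-0.0006,0,0.0012],"jaw":1}])

```text
clock: 12.25
ee_pos: [0.3898, 0.1681, 0.0729]
tcp_rot: [[1.0, -0.003, 0.009], [-0.003, -1.0, -0.003], [0.009, 0.003, -1.0]]
wrist_force: [-6.7, -0.4, 20.8]
finger_gap: 0.0095
```

Emit:
apply_moves(series=[{"rotation":[0,0,0],"linear":[-0.0006,0,0.0011],"jaw":1},{"rotation":[0,0,0],"linear":[-0.0006,0,0.0011],"jaw":1}])

```text
clock: 12.5
ee_pos: [0.3898, 0.1681, 0.0729]
tcp_rot: [[1.0, -0.003, 0.012], [-0.003, -1.0, -0.003], [0.012, 0.003, -1.0]]
wrist_force: [-5.5, -0.3, 16.6]
finger_gap: 0.0097
```

Emit:
apply_moves(series=[{"rotation":[0,0,0],"linear":[-0.0006,0,0.0011],"jaw":1},{"rotation":[0,0,0],"linear":[-0.0006,0,0.0011],"jaw":1}])

```text
clock: 12.75
ee_pos: [0.3899, 0.1681, 0.0729]
tcp_rot: [[1.0, -0.002, 0.014], [-0.002, -1.0, -0.003], [0.014, 0.003, -1.0]]
wrist_force: [-6.0, 0.6, 17.2]
finger_gap: 0.0088
```

Emit:
apply_moves(series=[{"rotation":[0,0,0],"linear":[-0.0005,0,0.0012],"jaw":1},{"rotation":[0,0,0],"linear":[-0.0005,0,0.0011],"jaw":1},{"rotation":[0,0,0],"linear":[-0.0005,0,0.0012],"jaw":1}])

```text
clock: 13.12
ee_pos: [0.3899, 0.1681, 0.0729]
tcp_rot: [[1.0, -0.002, 0.017], [-0.002, -1.0, -0.003], [0.017, 0.003, -1.0]]
wrist_force: [-8.8, -0.5, 20.9]
finger_gap: 0.0092
```

Emit:
apply_moves(series=[{"rotation":[0,0,0],"linear":[-0.0005,0,0.0012],"jaw":1},{"rotation":[0,0,0],"linear":[-0.0005,0,0.0011],"jaw":1},{"rotation":[0,0,0],"linear":[-0.0005,0,0.0012],"jaw":1}])

```text
clock: 13.5
ee_pos: [0.39, 0.1681, 0.0729]
tcp_rot: [[1.0, -0.001, 0.021], [-0.001, -1.0, -0.003], [0.021, 0.003, -1.0]]
wrist_force: [-8.5, -0.8, 20.0]
finger_gap: 0.0094
```

Emit:
apply_moves(series=[{"rotation":[0,0,0],"linear":[-0.0005,0,0.0012],"jaw":1},{"rotation":[0,0,0],"linear":[-0.0005,0,0.0011],"jaw":1},{"rotation":[0,0,0],"linear":[-0.0005,0,0.0012],"jaw":1},{"rotation":[0,0,0],"linear":[-0.0005,0,0.0011],"jaw":1}])

```text
clock: 14.0
ee_pos: [0.3901, 0.1681, 0.0729]
tcp_rot: [[1.0, -0.0, 0.025], [-0.0, -1.0, -0.002], [0.025, 0.002, -1.0]]
wrist_force: [-6.9, 0.3, 18.3]
finger_gap: 0.0095
```

```bash
python3 look.py 7 side wrist top
```

```text
clock 14.15
joints [0.8958, 0.1108, -0.7603, 0.0329, -0.6863, 0.6496]
ee_pos [0.3901, 0.1681, 0.0729]
wrist_force [-7.1668, -0.1611, 18.9967]
finger_gap 0.0094
```

View pics/wrist7.png

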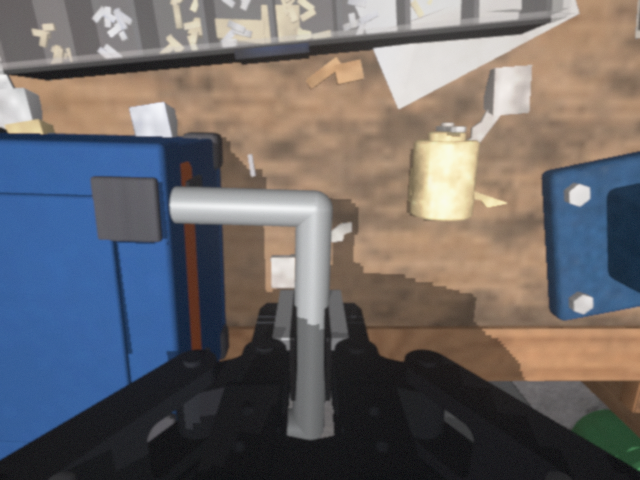

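The push has held at 17–21 N for about 2 s. The wrist view shows the bar still gripped at (312,300) and a thin strip of orange seal at u≈192. Before letting go I measure the bar height and the lid tilt.

```bash
cat > chk.py <<'E'
import sys
from h import *
for n in sys.argv[2:]:
    c=dict(np.load(n+sys.argv[1]+".npz"));h=hsv(c);H,S,V=[h[...,i].astype(int) for i in range(3)]
    p=pts(c,(c["z_map"]>0)); H_=H[c["z_map"]>0];S_=S[c["z_map"]>0];V_=V[c["z_map"]>0]
    L=(H_>100)&(H_<125)&(S_>120)&(p[:,2]>.07)&(p[:,2]<.125)&(p[:,0]>.33)&(p[:,0]<.46)&(p[:,1]>.222)&(p[:,1]<.335)
    q=p[L]; A=np.c_[q[:,1]-.342,q[:,0]-.39,np.ones(len(q))]
    w=np.ones(len(q),bool)
    for _ in range(5):
        co=np.linalg.lstsq(A[w],q[w,2],rcond=None)[0]; e=q[:,2]-A@co; w=np.abs(e)<.003
    print(n,"lid",len(q),w.sum(),"angle",-np.arctan(co[0]),"z at hinge",co[2])
    B=(S_<60)&(V_>90)&(p[:,1]>.155)&(p[:,1]<.182)&(p[:,0]>.35)&(p[:,0]<.435)&(p[:,2]>.06)&(p[:,2]<.12)
    if B.sum()>10: print("  bar",B.sum(),np.percentile(p[B],[5,50,95],axis=0).round(4).tolist())
E
python3 chk.py 7 wrist top side; python3 chk.py 6 wrist
```

```text
wrist lid 36765 36092 angle 0.00819404227909424 z at hinge 0.09416810443128369
  bar 8634 [[0.3556, 0.1602, 0.0885], [0.4019, 0.1681, 0.0927], [0.4328, 0.177, 0.1012]]
top lid 3605 3280 angle 0.04204189459475601 z at hinge 0.09144346975076195
side lid 738 720 angle 0.031355352622321135 z at hinge 0.09680331164736371
  bar 306 [[0.3519, 0.1615, 0.0873], [0.3782, 0.1666, 0.0922], [0.4329, 0.1796, 0.095]]
wrist lid 37984 36671 angle 0.0747485146574317 z at hinge 0.09403964494754818
  bar 8329 [[0.3551, 0.1626, 0.0994], [0.402, 0.1695, 0.104], [0.4328, 0.1781, 0.1057]]
```

The bar top is at about 0.094, which puts its centre near 0.088, inside the 82–92 mm home range. The lid angle is about 0.01–0.04, so it is seated. I'll ease the push, open only partly because the lid edge is 39 mm away, and lift off.

Emit:
apply_moves(series=[{"rotation":[0,0,0],"linear":[-0.0003,0,0.0006],"jaw":1},{"rotation":[0,0,0],"linear":[-0.0003,0,0.0004],"jaw":1},{"rotation":[0,0,0],"linear":[0,0,0.0003],"jaw":0.5},{"rotation":[0,0,0],"linear":[0,0,0],"jaw":0.35},{"rotation":[0,0,0],"linear":[0,0,0],"jaw":0.35},{"rotation":[0,0,0],"linear":[0,0,0],"jaw":0.35}])

```text
clock: 14.9
ee_pos: [0.3901, 0.1667, 0.0723]
tcp_rot: [[1.0, 0.001, 0.026], [0.001, -1.0, -0.005], [0.026, 0.005, -1.0]]
wrist_force: [0.4, 0.2, -0.3]
finger_gap: 0.0279
```

Force is zero, so the bar is free. Lifting clear.

Emit:
apply_moves(series=[{"rotation":[0,0,0],"linear":[0,0,-0.01],"jaw":0.35},{"rotation":[0,0,0],"linear":[0,0,-0.02],"jaw":0.35},{"rotation":[0,0,0],"linear":[0,0,-0.03],"jaw":0.35},{"rotation":[0,0,0],"linear":[0,0,-0.04],"jaw":0.35},{"rotation":[0,0,0],"linear":[0,0,-0.04],"jaw":0.35},{"rotation":[0,0,0],"linear":[0,0,-0.03],"jaw":0.35},{"rotation":[0,0,0],"linear":[0,0,0],"jaw":0.35}])

```text
clock: 15.78
ee_pos: [0.3853, 0.1669, 0.2519]
tcp_rot: [[1.0, 0.002, 0.027], [0.002, -1.0, -0.005], [0.027, 0.005, -1.0]]
wrist_force: [0.1, -0.7, -0.7]
finger_gap: 0.0278
```

```bash
python3 look.py 8 side wrist top; python3 chk.py 8 wrist top side
```

```text
clock 15.925
joints [0.907, -0.108, -0.5056, 0.0251, -1.1659, 0.6554]
ee_pos [0.3841, 0.1658, 0.2486]
wrist_force [0.205, -0.5851, -0.1303]
finger_gap 0.028
wrist lid 20361 20096 angle 0.034796542230684874 z at hinge 0.09135863306754886
  bar 1893 [[0.3531, 0.1623, 0.0894], [0.3945, 0.1683, 0.0925], [0.4325, 0.1785, 0.0942]]
top lid 3738 3347 angle 0.041611634849152014 z at hinge 0.09162447317764406
side lid 2367 2235 angle 0.026764141168394363 z at hinge 0.09252170574701953
  bar 426 [[0.3525, 0.1622, 0.0881], [0.3934, 0.1667, 0.0924], [0.4323, 0.1767, 0.0949]]
```

View pics/wrist8.png

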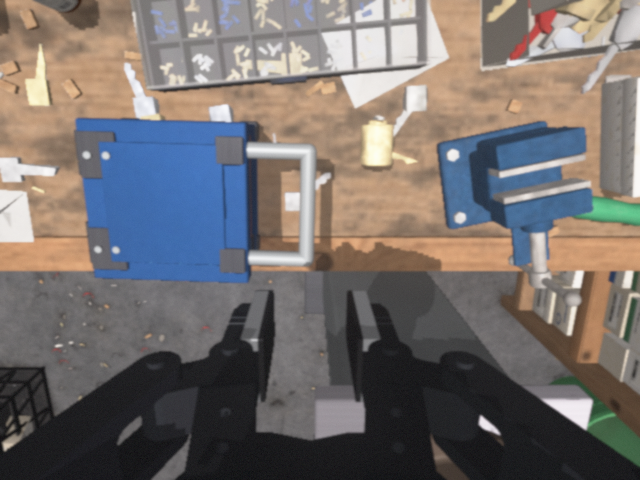

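View pics/side8.png

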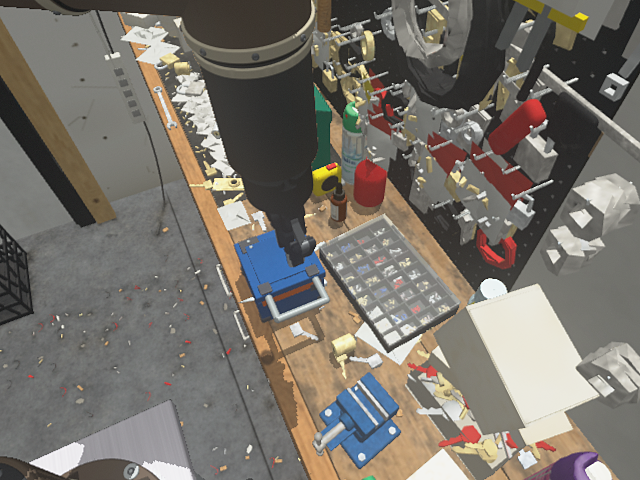

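The lid is shut, with the bar at (300,310) in the side view and its height unchanged after release. The bottle (338,205), tape (327,180) and lock cylinder (343,347) are where they started, and the gripper is well clear.

```bash
python3 -c "
from station import ctrl
print(ctrl.hand_in())"
```

```text
the job is handed in; nothing more can be done
None
```

I closed the case and handed the job in at about 16 s.

- **Lowering:** I held the lid by its bar from about 1.41 rad until it rested on the black frame. It never dropped or slammed.
- **Pressing:** Pushing the frame down took about 8–10 N. I met the hard seal with the gripper tip 73 mm above the bench.
- **Overshoot:** The first contact with the seal read 25.5 N, which is above the 18 N target but below the 30 N limit. I eased it back, briefly as low as 8.5 N.
- **Hold:** I then held 17–21 N for about 2 s, eased off, opened the fingers partway and lifted clear.

**Last checks**
- **Lid:** After release the bar centre was about 88 mm above the bench, within its 82–92 mm home range. The lid angle read 0.027–0.042 rad across the three cameras, inside the 0–0.055 home range.
- **Bystanders:** In the pictures the bottle, tape measure and lock cylinder stand where they were. I did not re-measure their positions.
- **Wrist force:** It read close to zero at the end.
- **Readings that disagreed:** There was a sideways force of about 5–11 N along the bar during the push, which I could not fully remove. While pressing, the wrist camera's lid angle (0.008 rad) disagreed with the other two (0.031 and 0.042). They came closer once the gripper was clear.

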